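# Set up the filter stand with a loosely nested sleeve and funnel

### The arm

A 7-joint arm with a two-finger parallel gripper is mounted at the origin on the work surface. World frame = base frame: x ahead of the robot, y to its left, z up, the work surface at z = 0. Lengths are in mm, angles in degrees, forces in N, time in s.
With the tool pointing down it reaches from about 425 to 950 mm from the base axis. Payload 4.7 kg.
Tool frame: the origin (TCP) lies midway between the tips of the shut fingers; the grasp point (between the pads) lies 19 mm behind it; z points along the fingers, y is the direction in which the jaws open and shut (so a half turn about z gives the same grasp; the last joint's range is limited). The gripper opens to 87 mm and grips with 3 to 60 N. Pads are 19 mm wide; open, the fingers measure 117 mm over their backs; the gripper's body (75 mm by 190 mm) begins 51 mm behind the grasp point.
Start: joints at [-73.791, 26.849, -2.785, 87.806, 1.381, 65.374, -4.715], TCP at [207.03, 642.486, 222.573] pointing down, gripper open.
Joint ranges: [-148.3, 148.3], [-19.14, 114.17], [-79.39, 73.82], [5.75, 140.21], [-59.74, 239.74], [12.07, 113.84], [-152.46, 152.46]. Speed limits (degrees/s): [147.25, 147.25, 180, 180, 180, 180, 180].

### API

Orientations are given as a 3x3 rotation matrix whose columns are the frame's x, y, z axes.
In Python, from rig import read_state, get_image, calibration, finish_job, recognise gives the robot as it stands.
- The arm moves only by the tool apply_moves, never from a script. Its argument "increments" is a list of rows, each a list of 3 entries, a list of its own where there are three numbers: the shift along the tool's x, y, z in mm, then the turn, a rotation vector about the tool's x, y, z in degrees, then the opening, from 0 (shut) to 1 (fully open). In form: [[[x, y, z], [wx, wy, wz], fingers], ...]. A call has 1 to 12 rows; each row is the pose to reach, as a shift and turn from the pose measured when the call began, along the tool's axes at that moment; what a row does not reach only later rows make up. A row lasts 1/10 s, in which the tool goes at most 50 mm and 8.59 degrees, less where a joint would pass 70% of its speed; a pose out of reach is approached as far as the arm can. A call with a gripper value outside its range is refused whole. The fingers move at their own pace and stop on an object; "newtons" is the grip in N (left out, the last holds). Time passes only in rows, so rows that repeat a pose let the fingers close. It gives the time, the measured TCP pose, the force and the opening at its end, in the units of the state.
- read_state(): the state, without advancing time (a new reading comes with each control period).
- get_image(name): name is "scene" or "top"; returns the picture (400x640x3 uint8, blue, green, red); there is no depth.
- calibration(name): a dict with "K" (3x3 intrinsics, pixels), "cam_to_world" (4x4, takes a point from camera to world coordinates). Camera axes: x right, y down, z forward; pixel columns grow to the right and rows downward; lengths in mm; the calibration is good to about 2 mm. A picture is of the moment at which its call begins. calibration takes no time and is no camera call.
- finish_job(): hands the job in, once; it reports no verdict.
Trained networks look in the newest picture that a camera, given by its name, has taken for a name from the list of things; names that differ only in an ending like _2 or _b are one class to them, and where a whole thing is asked for, a point or a joint stands for the part that bears it (a point fixed in the world has none). Each returns a list of dicts, best first, with "score" (0 to 1); they miss things now and then, are a little off and sometimes report something else, mostly with a low value. They report only what shows in the picture. A call takes as long as a camera call. They do not tell look-alikes from the thing itself.
- recognise(camera, name): "point" ([column, row] as shares, 0 to 1, of the picture: columns of its width, rows of its height, amid what is visible of it).
The state is a dict: "time_s": time; "q": joint angles; "qvel": joint speeds; "effort": joint torques, N m; "tcp_pos": TCP position; "tool_rot": TCP orientation; "contact_force": force on the tool from outside, world axes, zero at the start; "moment": the same for the moment, N m; "gripper_width": finger opening in mm.
Only numpy, scipy, OpenCV 4.12 (cv2) and the standard library are available. Lean on these libraries where they do the work, as an engineer would, in place of code of your own. Each camera call takes 0.05 s, during which the arm holds its last target. There are 200 camera calls.

### The job

Set up the sprung filter stand: first turn the tapered sleeve so that its tab drops into the notch of the stand's pocket, set it fully home there and let go. Then nest the funnel that fits (the taller one with the narrow spout) loosely in the sleeve, upright, and let go. Lower both gently: never push the sprung seat down by more than 6 mm or the tapers jam, and leave the wide funnel and the other glassware where they are.

Things in the scene. Friction and masses are not known exactly. Their poses are not given: they have to be found in the camera images.
- seat_floor (a point): Centre of the pocket floor of the sprung seat, a grey plate (125 x 116 mm) with a white rim, on black bellows over a fixed white foot; floor 75 mm above the table. x points to the notch, z up. Pocket 5 mm deep: a round of radius 36 mm with one notch 25 mm wide running out along +x to 55 mm. In the floor's middle an open hole 46 mm wide for the sleeve's cone.
- seat_notch (a point): Where the tip of the sleeve's tab lies once the sleeve is home: 50 mm along x from the centre of the pocket, 3 mm above its floor.
- seat (a joint): How far the sprung seat is pushed down (m): 0 = up; it yields straight down from about 4.5 N of downward load, then 0.8 N per mm, and hits its stop at 12 mm. The sleeve and the funnel together (under 3.2 N) do not sink it. More than 6 mm jams the tapers.
- sleeve_centre (a point): Centre (35 mm above its foot) of the white plastic tapered sleeve, 70 mm tall, about 120 g, upright on its narrow end; x points to its tab, z up. Grip across its two flat pads: 30 mm wide, 40 to 70 mm above the foot, facing +y and -y, 59 mm apart over their outsides. When home, the flange lies on the pocket floor and this point is 5 mm above that floor.
- sleeve_tab (a point): The tip of the sleeve's tab: 50 mm from its axis along x, 33 mm above its lower end.
- funnel_centre (a point): Centre (41 mm above its foot) of the fitting funnel, white porcelain, 82 mm tall, about 110 g, upright on its narrow end, round (yaw means nothing). Grip across the outside of its cup. Nested loosely, it rests wall to wall in the bore with this point about 38 mm (within 2 mm) above the sleeve's centre, the cup's step about 10 mm above the sleeve's mouth.
- wide_funnel_centre (a point): Centre (34 mm above its lower end) of the other porcelain funnel, which does not fit: 68 mm tall, spout radius 24.5 mm at the foot, cup radius 33 mm. To be left where it stands. The two funnels may stand in either of their two places.
- petri_dish: Glass dish, radius 42 mm, 14 mm high, origin under its centre; leave alone.
- petri_small: Glass dish, radius 30 mm, 14 mm high, origin under its centre; leave alone.
- mortar: White porcelain bowl, radius 50 mm, 55 mm high, origin under its centre; leave alone.
- beaker: Glass beaker, radius 36 mm, 95 mm high, origin under its centre; leave alone.
- flask: Glass flask, radius 54 mm, 168 mm high, origin under its centre; leave alone.
- sleeve: The same sleeve; origin at its foot's centre. Outer radius 15 mm at the foot to 27 mm at the top; conical bore, radius 11 mm at the foot to 22.9 mm at the mouth (17 mm per 100 mm). Round flange, radius 33 mm, 30 to 36 mm above the foot; from it one tab 18 mm wide runs out along +x to 50 mm from the axis.
- funnel: The same funnel; origin at its foot's centre. Spout: radius 16.5 mm at the foot, tapering out like the sleeve's bore (17 mm per 100 mm) up to 48 mm, there a step to the cup: a cylinder of radius 26 mm from 48 to 82 mm, wall 4 mm, open on top.
Mind the look-alikes: they are no part of the job. Leave any brown or red look-alike of the sleeve alone. Leave any purple or yellow look-alike of the part that bears seat_floor alone.

How it is judged (in metres and radians):
On the way, in this order (a step that is already met when the one before it is completed fails the run):
1. the sleeve is home in the pocket, its tab in the notch, and let go, the funnel not yet in it (horizontal distance between sleeve_tab and seat_notch below 0.007 m and horizontal distance between sleeve_centre and seat_floor below 0.005 m and z of sleeve_centre in the frame of seat_floor between 0.002 and 0.0075 m and angle between sleeve_centre's own z axis and vertical below 0.06 rad and value of joint seat below 0.003 m and contact force between the fingers and sleeve below 0.1 N and not (horizontal distance between funnel_centre and sleeve_centre below 0.05 m)), for 0.2 s.
2. the funnel is nested loosely in the seated sleeve (horizontal distance between sleeve_tab and seat_notch below 0.007 m and horizontal distance between sleeve_centre and seat_floor below 0.005 m and z of sleeve_centre in the frame of seat_floor between 0.002 and 0.0075 m and angle between sleeve_centre's own z axis and vertical below 0.06 rad and horizontal distance between funnel_centre and sleeve_centre below 0.006 m and z of funnel_centre in the frame of sleeve_centre between 0.032 and 0.044 m and angle between funnel_centre's own z axis and vertical below 0.08 rad and value of joint seat below 0.003 m), for 0.2 s.
At the end, for the whole second after the job is handed in: Sleeve home in the pocket: tab tip within 7 mm of its place, axis within 5 mm, flange within 3 mm of the floor, tilt under 0.06 rad. Funnel in it: axes within 6 mm, centre 32 to 44 mm above the sleeve's, tilt under 0.08 rad. Seat pushed down under 3 mm, all at rest (all of step 2 and linear speed of each of funnel, sleeve below 0.02 m/s); the robot touches nothing.
It fails at once if the sprung seat is pushed down more than 6 mm (the tapers jam) (value of joint seat above 0.006 m).
It fails at once if the wide funnel is moved more than 25 mm or tipped (distance of wide_funnel_centre from where it was at the start of the episode above 0.025 m or angle between wide_funnel_centre's own z axis and vertical above 0.5 rad).
It fails at once if other glassware is moved more than 30 mm (distance of any of petri_dish, petri_small, mortar, beaker, flask from where it was at the start of the episode above 0.03 m).
It also fails if it takes over 59 s, if anything falls off the work surface, if the arm or the gripper's body presses on something with over 40 N, if the wrist force passes 120 N, or if a joint passes its speed limit or range.

## Working session

There is one attempt and no reset: what is moved stays moved. The work goes in short steps, Python scripts to look and compute and a tool call to move; the robot and the scene stay as the last step left them, time stands still between calls to the robot, and variables do not carry over. Pictures are saved under pics/ and viewed, about 8 in all and at most 12, crops included, and the job is handed in when it is done.

Besides the shell and the picture viewer there is one more tool, called as name(argument=value, ...), one argument or row to a line, values as JSON. apply_moves: Moves the arm, as the interface text tells. Its arguments: {"type":"object","properties":{"increments":{"type":"array","items":{"type":"array"}},"newtons":{"type":"number"}},"required":["increments"]}

```bash
ls; mkdir -p pics
cat > h.py <<'E'
from rig import *
import numpy as np, cv2
def proj(cam,P):
    c=calibration(cam); T=np.linalg.inv(np.array(c["cam_to_world"])); K=np.array(c["K"])
    P=np.atleast_2d(P); q=(T[:3,:3]@P.T).T+T[:3,3]; u=(K@q.T).T; return u[:,:2]/u[:,2:]
def ray(cam,uv):
    c=calibration(cam); T=np.array(c["cam_to_world"]); K=np.array(c["K"])
    d=T[:3,:3]@np.linalg.inv(K)@np.array([uv[0],uv[1],1.]); return T[:3,3],d/np.linalg.norm(d)
def onz(cam,uv,z):
    o,d=ray(cam,uv); return o+d*(z-o[2])/d[2]
def tri(uvs):
    A=np.zeros((3,3));b=np.zeros(3)
    for cam,uv in uvs:
        o,d=ray(cam,uv);M=np.eye(3)-np.outer(d,d);A+=M;b+=M@o
    return np.linalg.solve(A,b)
E
python3 - <<'E'
from h import *
np.set_printoptions(suppress=True,precision=1)
for c in("scene","top"):
    im=get_image(c); cv2.imwrite(f"pics/{c}0.png",im)
    k=calibration(c); print(c,np.array(k["K"])[0],np.array(k["cam_to_world"]).tolist())
    for n in("seat_floor","seat_notch","sleeve_centre","sleeve_tab","sleeve","funnel_centre","funnel","wide_funnel_centre"):
        for r in recognise(c,n)[:4]: print(c,n,round(r["score"],2),np.array(r["point"])*[640,400])
print(read_state())
E
```

```text
pics
scene [422.   0. 325.] [[-0.6913890326670591, 0.43192407603778216, -0.5791569718535873, 1123.9055336861052], [0.7224709844520656, 0.4087697388685468, -0.5576226118175296, 596.2985751605478], [-0.004108787238572211, -0.8039582657851392, -0.594671526763456, 711.2191156456508], [0.0, 0.0, 0.0, 1.0]]
scene seat_floor 0.88 [238.6 156.9]
scene seat_floor 0.82 [276.2 181.6]
scene seat_floor 0.58 [302.3 138.2]
scene seat_notch 0.78 [298.9 133.2]
scene seat_notch 0.74 [273.  176.3]
scene seat_notch 0.71 [235.  154.6]
scene sleeve_centre 0.95 [347.3 179.1]
scene sleeve_centre 0.8 [370.9 194. ]
scene sleeve_centre 0.76 [336.  215.3]
scene sleeve_tab 0.97 [370.1 196.8]
scene sleeve_tab 0.96 [334.8 215.9]
scene sleeve_tab 0.68 [344.9 177.3]
scene sleeve_tab 0.43 [374.1 282.6]
scene sleeve 0.97 [346.5 176.5]
scene sleeve 0.97 [372.7 199.9]
scene sleeve 0.75 [336.8 216.7]
scene funnel_centre 0.58 [372.  283.3]
scene funnel_centre 0.5 [272.3 182.3]
scene funnel 0.63 [373.2 282.9]
scene funnel 0.53 [274.6 177.9]
scene wide_funnel_centre 0.56 [424.1 249.8]
top [391.3   0.  321.7] [[-0.02176368654
[... 637 characters left out ...]
0.5 215.6]
top sleeve_tab 0.54 [233.6 231.1]
top sleeve 0.92 [307.2 258.1]
top sleeve 0.88 [346.8 267.9]
top sleeve 0.76 [313.  213.5]
top sleeve 0.59 [270.7 267.6]
top funnel_centre 0.5 [238.2 180.3]
top wide_funnel_centre 0.72 [236.2 232.8]
{'time_s': 0.9, 'q': array([-73.8,  26.8,  -2.8,  87.8,   1.4,  65.4,  -4.7]), 'qvel': array([ 0. ,  0.1, -0. , -0. ,  0.1,  0. , -0.1]), 'effort': array([  0. , -50.8,  -0.1, -23.6,  -0.1,   0. ,   0. ]), 'tcp_pos': array([207. , 642.5, 222.6]), 'tool_rot': array([[-1. ,  0.3, -0. ],
       [ 0.3,  1. ,  0. ],
       [ 0. ,  0. , -1. ]]), 'contact_force': array([-0.7, -0.4, -0.8]), 'moment': array([-0.1,  0. ,  0. ]), 'gripper_width': 86.6956525280537}
```

View pics/scene0.png

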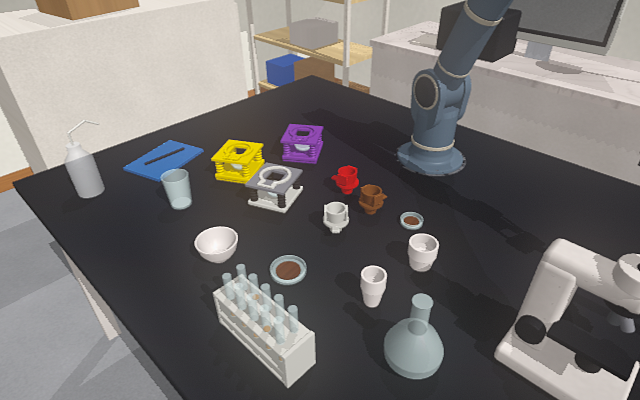

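View pics/top0.png

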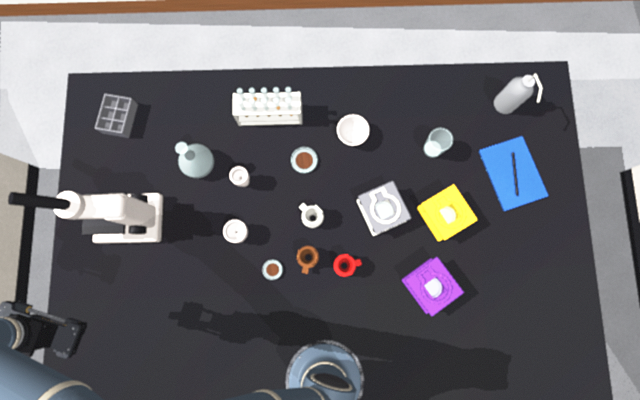

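The white sleeve is at scene (336,216) / top (312,216); the red and brown ones are look-alikes. The grey seat is at scene (275,182) / top (384,208), with yellow and purple look-alikes. The tall narrow funnel is at scene (373,285) / top (239,177), and the wide one at scene (423,251) / top (235,231). Next I'll confirm these in one enlarged crop.

Run:
```python
import cv2,numpy as np
s=cv2.imread("pics/scene0.png");t=cv2.imread("pics/top0.png")
def c(im,x,y,w,h,k): return cv2.resize(im[y:y+h,x:x+w],None,fx=k,fy=k,interpolation=cv2.INTER_CUBIC)
a=np.hstack([c(t,295,170,120,75,6)[:, :]])   # 720x450? 
# layout 800x600: top row: top crop (295..415,180..240) x 5 =600x300 + funnel top 40x60 x5=200x300
r1=np.hstack([c(t,295,180,120,60,5),c(t,219,150,40,60,5)])
r2=np.hstack([c(s,245,160,110,75,4),c(s,340,250,90,75,4)])
cv2.imwrite("pics/crop1.png",np.vstack([r1,r2]))
```

```text
(no output)
```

View pics/crop1.png

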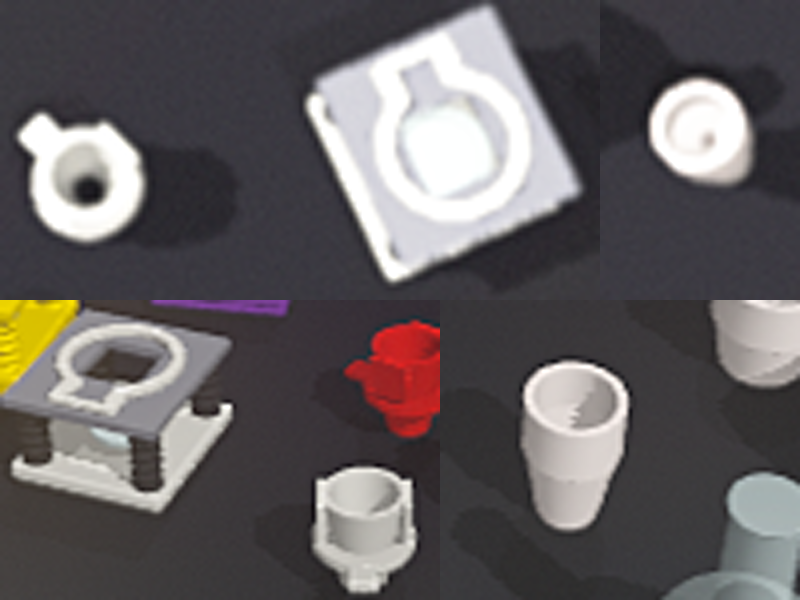

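The crop confirms the picks: white sleeve with its tab pointing up-left in the top view, grey seat with its notch up-left in the top view, and the tall narrow funnel at scene (373,285). I'll fit silhouettes in both views.

```bash
cat > fit.py <<'E'
from h import *
from scipy.optimize import minimize
S=4
def circ(r,z,n=48):
    a=np.linspace(0,2*np.pi,n,endpoint=False); return np.c_[r*np.cos(a),r*np.sin(a),0*a+z]
def box(x0,x1,y0,y1,z0,z1): return np.array([[x,y,z] for x in(x0,x1) for y in(y0,y1) for z in(z0,z1)],float)
SLEEVE=[np.r_[circ(15,0),circ(27,70)],np.r_[circ(33,30),circ(33,36)],box(0,50,-9,9,30,36),box(-15,15,-29.5,29.5,40,70)]
FUNNEL=[np.r_[circ(16.5,0),circ(24.66,48)],np.r_[circ(26,48),circ(26,82)]]
WIDE=[np.r_[circ(24.5,0),circ(30,34)],np.r_[circ(33,40),circ(33,68)]]
def rim(w): return [circ(36+w,0),box(0,55+w,-12.5-w,12.5+w,0,0)]
def pose(parts,p):  # x,y,z,yaw
    c,s=np.cos(p[3]),np.sin(p[3]);R=np.array([[c,-s,0],[s,c,0],[0,0,1]])
    return [q@R.T+p[:3] for q in parts]
def render(cam,parts,roi):
    x,y,w,h=roi; m=np.zeros((h*S,w*S),np.uint8)
    for q in parts:
        u=(proj(cam,q)-[x,y]+.5)*S-.5
        cv2.fillConvexPoly(m,cv2.convexHull(np.round(u*16).astype(np.int32)),1,shift=4)
    return m
def mask(im,roi,thr,seed,chan=None):
    x,y,w,h=roi; g=im[y:y+h,x:x+w].min(2)
    g=cv2.resize(g,None,fx=S,fy=S,interpolation=cv2.INTER_CUBIC)
    n,l=cv2.connectedComponents((g>thr).astype(np.uint8))
    sx,sy=int((seed[0]-x+.5)*S),int((seed[1]-y+.5)*S)
    yy,xx=np.nonzero(l); i=np.argmin((yy-sy)**2+(xx-sx)**2)
    m=(l==l[yy[i],xx[i]]).astype(np.uint8)
    c,_=cv2.findContours(m,cv2.RETR_EXTERNAL,cv2.CHAIN_APPROX_NONE)
    return cv2.drawContours(np.zeros_like(m),c,-1,1,-1)
def fit(model,obs,p0,step):
    # obs: list (cam,mask,roi)
    def f(p):
        e=0
        for cam,m,roi in obs:
            r=render(cam,model(p),roi); e+=1-(r&m).sum()/max(1,(r|m).sum())
        return e/len(obs)
    p0=np.array(p0,float); sx=np.vstack([p0]+[p0+np.eye(len(p0))[i]*step[i] for i in range(len(p0))])
    for _ in range(2):
        r=minimize(f,p0,method="Nelder-Mead",options=dict(initial_simplex=sx,maxiter=500,xatol=.05,fatol=1e-5))
        p0=r.x; sx=np.vstack([p0]+[p0+np.eye(len(p0))[i]*step[i]*.4 for i in range(len(p0))])
    return r.x,r.fun
E
cat > m1.py <<'E'
from fit import *
np.set_printoptions(suppress=True,precision=2)
im={c:cv2.imread(f"pics/{c}0.png") for c in("scene","top")}
def go(name,model,spec,p0,step):
    obs=[(c,mask(im[c],roi,t,seed),roi) for c,roi,t,seed in spec]
    P,e=fit(model,obs,p0,step); print(name,P,"1-IoU",round(e,3))
    for i in range(len(obs)):
        q,e1=fit(lambda v:model(np.r_[v[:2],P[2],v[2],P[4:]]),[obs[i]],np.r_[P[:2],P[3]],np.r_[step[:2],step[3]]); print("   only",obs[i][0],q,round(e1,3))
    return [np.where((render(c,model(P),roi)^m)[...,None]>0,[0,0,255],(m*200)[...,None]).astype(np.uint8) for c,m,roi in obs]
a,_=0,0
A=go("sleeve",lambda p:pose(SLEEVE,p),[("scene",(312,190,48,50),110,(336,222)),("top",(290,195,45,40),120,(318,222))],[*onz("top",(312,216),50)[:2],0,np.radians(50)],[4,4,3,.2])
B=go("rim",lambda p:pose(rim(p[4]),p),[("scene",(243,155,65,55),228,(259,176)),("top",(355,175,65,62),228,(399,210))],[*onz("top",(385.2,209),80)[:2],80,np.radians(25),9],[4,4,3,.2,2])
C=go("funnel",lambda p:pose(FUNNEL,np.r_[p[:3],0]),[("scene",(352,255,42,60),110,(373,290)),("top",(224,160,30,35),120,(239,177))],[*onz("top",(239,177),82)[:2],0,0],[4,4,3,.2])
D=go("wide",lambda p:pose(WIDE,np.r_[p[:3],0]),[("scene",(402,225,45,55),110,(423,255)),("top",(215,212,42,40),120,(235,231))],[*onz("top",(235,231),68)[:2],0,0],[4,4,3,.2])
o=[np.hstack([cv2.copyMakeBorder(x,0,270-x.shape[0],0,4,0) for x in r]) for r in(A,B,C,D)]
o=[cv2.resize(cv2.copyMakeBorder(x,0,0,0,540-x.shape[1],0),(400,200)) for x in o]
cv2.imwrite("pics/fit1.png",np.vstack([np.hstack(o[:2]),np.hstack(o[2:])]))
E
python3 m1.py
```

```text
sleeve [492.79  26.01  -0.08   0.75] 1-IoU 0.074
   only scene [492.77  26.14   0.73] 0.02
   only top [492.78  26.     0.75] 0.125Traceback (most recent call last):
  File "m1.py", line 12, in <module>
    B=go("rim",lambda p:pose(rim(p[4]),p),[("scene",(243,155,65,55),228,(259,176)),("top",(355,175,65,62),228,(399,210))],[*onz("top",(385.2,209),80)[:2],80,np.radians(25),9],[4,4,3,.2,2])
  File "m1.py", line 6, in go
    P,e=fit(model,obs,p0,step); print(name,P,"1-IoU",round(e,3))
        ~~~^^^^^^^^^^^^^^^^^^^
  File "fit.py", line 38, in fit
    r=minimize(f,p0,method="Nelder-Mead",options=dict(initial_simplex=sx,maxiter=500,xatol=.05,fatol=1e-5))
    res = _minimize_neldermead(fun, x0, args, callback, bounds=bounds,
                               **options)
    fxr = func(xr)
    fx = function(np.copy(x), *(wrapper_args + args))
  File "fit.py", line 34, in f
    r=render(cam,model(p),roi); e+=1-(r&m).sum()/max(1,(r|m).sum())
  File "fit.py", line 17, in render
    u=(proj(cam,q)-[x,y]+.5)*S-.5
       ~~~~^^^^^^^
  File "h.py", line 4, in proj
    c=calibration(cam); T=np.linalg.inv(np.array(c["cam_to_world"])); K=np.array(c["K"])
ValueError: time passes only in moves, steps and waits
```

```bash
sed -i 's/^import numpy.*/&\nimport functools,rig\ncalibration=functools.lru_cache(None)(rig.calibration)/' h.py; python3 m1.py
```

```text
sleeve [492.79  26.01  -0.08   0.75] 1-IoU 0.074
   only scene [492.77  26.14   0.73] 0.02
   only top [492.78  26.     0.75] 0.125
rim [ 504.13 -193.4    80.32    0.35   10.77] 1-IoU 0.519
   only scene [ 497.35 -233.6     1.35] 1.0
   only top [ 504.12 -193.4     0.35] 0.038
funnel [618.33 246.74   1.33   0.01] 1-IoU 0.065
   only scene [618.34 246.71   0.05] 0.02
   only top [619.07 246.98   0.01] 0.11
wide [449.7  258.87   0.09   0.04] 1-IoU 0.067
   only scene [449.7  258.87   0.04] 0.02
   only top [448.84 260.44   0.06] 0.113
```

View pics/fit1.png

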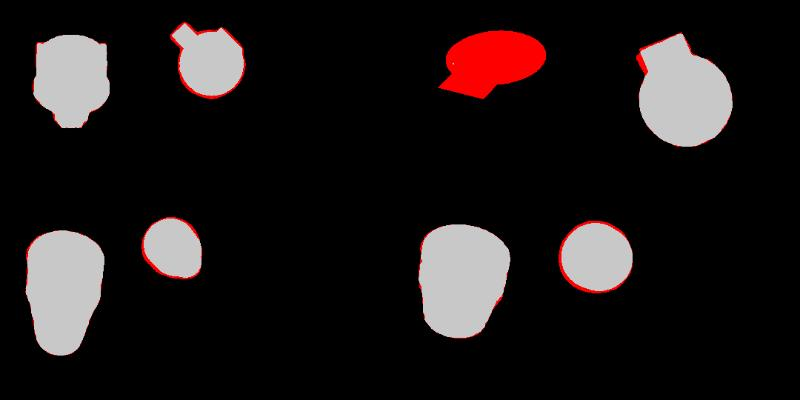

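```bash
sed -i 's/65,55),228/65,55),THR/; s/,120,(/,95,(/g' m1.py; for t in 175 190 205; do sed "s/THR/$t/" m1.py>m1b.py; python3 m1b.py|head -6; cp pics/fit1.png /tmp/f$t.png; done; python3 -c "
import cv2,numpy as np
im=cv2.imread('pics/scene0.png').min(2);print(im[164:192:2,256:296:3])"
```

```text
sleeve [492.79  26.1   -0.2    0.75] 1-IoU 0.091
   only scene [492.65  26.03   0.73] 0.02
   only top [492.6   26.51   0.76] 0.158
rim [ 504.08 -193.78   78.61    0.42   10.47] 1-IoU 0.054
   only scene [ 504.08 -193.78    0.42] 0.067
   only top [ 504.14 -193.68    0.34] 0.04
sleeve [492.79  26.1   -0.2    0.75] 1-IoU 0.091
   only scene [492.65  26.03   0.73] 0.02
   only top [492.6   26.51   0.76] 0.158
rim [ 503.63 -193.38   78.85    0.41    9.97] 1-IoU 0.066
   only scene [ 503.62 -193.41    0.41] 0.082
   only top [ 503.66 -193.47    0.38] 0.05
sleeve [492.79  26.1   -0.2    0.75] 1-IoU 0.091
   only scene [492.65  26.03   0.73] 0.02
   only top [492.6   26.51   0.76] 0.158
rim [ 503.46 -193.59   79.54    0.38    9.87] 1-IoU 0.085
   only scene [ 503.42 -193.63    0.39] 0.118
   only top [ 503.46 -193.58    0.38] 0.051
[[  0   0   0 143 146 145 145  98  38  49  53  54  55  55]
 [  0   0 130 140 131 177 214 217 211 148 103  53  47  53]
 [  0  59 136 197 219 200 194 193 176 206 210 139 146 120]
 [  0 138 197 207 151 130 130 144 142 132 166 200 141 143]
 [122 150 209 143 145 100  91 118 115 128 117 224 137 141]
 [142 176 177 143 125  50  58  56  64  86 140 218 137 140]
 [143 197 187 140  77  49  61  59  59  90 148 213 138 144]
 [143 120 215 102  41  46  50  55  48 136 215 175 141 131]
 [143 138 212 195 145 125 135  63 160 223 195 137 144 103]
 [139 222 211 141 142 138 244 231 204 186 137 141 128  52]
 [132 219 220 155 133 187 212 157 138 139 142 145  75  54]
 [147 128 153 179 222 221 198 139 142 141 144 115 138  61]
 [120 113 124 143 126 156 146 142 142 143 141 195 174  44]
 [ 38 139 123 107 110 129 146 144 142 143 106 193 193 196]]
```

```bash
cat > to.py <<'E'
import sys
from h import *
from scipy.spatial.transform import Rotation as R
np.set_printoptions(suppress=True,precision=2)
s=read_state(); p=np.array(s["tcp_pos"]);T=np.array(s["tool_rot"])
print("t",round(s["time_s"],2),"tcp",p,"y-angle",np.degrees(np.arctan2(T[1,1],T[0,1])),"q7",s["q"][6],"F",s["contact_force"],"w",s["gripper_width"])
a=[float(v) for v in sys.argv[1:]]
for i in range(0,len(a),4):
    t=np.array(a[i:i+3]);b=np.radians(a[i+3]);
    for k in(0,np.pi):
        y=np.array([np.cos(b+k),np.sin(b+k),0]);z=np.array([0,0,-1.]);M=np.c_[np.cross(y,z),y,z]
        print(a[i:i+4],"shift",T.T@(t-p),"turn",np.degrees(R.from_matrix(T.T@M).as_rotvec()))
E
python3 to.py 492.7 26.1 150 132.5 492.7 26.1 41 132.5
python3 -c "
from h import *
print(onz('top',(196,160),60),onz('top',(240,115),60),onz('top',(160,215),100),onz('top',(160,240),50))"
```

```text
t 0.9 tcp [207.01 642.47 222.6 ] y-angle 72.13743839232178 q7 -4.714276665298623 F [-0.71 -0.4  -0.77] w 86.6956525280537
[492.7, 26.1, 150.0, 132.5] shift [-460.98 -499.03   72.54] turn [  0.    -0.   -60.36]
[492.7, 26.1, 150.0, 132.5] shift [-460.98 -499.03   72.54] turn [ -0.    -0.01 119.64]
[492.7, 26.1, 41.0, 132.5] shift [-460.99 -499.03  181.54] turn [  0.    -0.   -60.36]
[492.7, 26.1, 41.0, 132.5] shift [-460.99 -499.03  181.54] turn [ -0.    -0.01 119.64]
[672.91602676 382.2667597   60.        ] [817.1300943  247.15613123  60.        ] [496.0752076  469.75510883 100.        ] [427.33212712 487.43315067  50.        ]
```

apply_moves(
  increments=[
    [[-230,-250,36],[0,0,60],1],
    [[-230,-250,36],[0,0,60],1],
    [[-230,-250,36],[0,0,60],1],
    [[-230,-250,36],[0,0,60],1],
    [[-230,-250,36],[0,0,60],1],
    [[-230,-250,36],[0,0,60],1],
    [[-461,-499,72.5],[0,0,119.6],1],
    [[-461,-499,72.5],[0,0,119.6],1],
    [[-461,-499,72.5],[0,0,119.6],1],
    [[-461,-499,72.5],[0,0,119.6],1],
    [[-461,-499,72.5],[0,0,119.6],1],
    [[-461,-499,72.5],[0,0,119.6],1],
  ],
)

```text
time_s: 2.1
tcp_pos: [458.6, 99.5, 159.3]
tool_rot: [[0.52, 0.854, 0.001], [0.854, -0.52, 0.001], [0.002, 0.0, -1.0]]
contact_force: [1.6, 0.4, -0.8]
gripper_width: 87.2
```

```bash
python3 to.py 492.7 26.1 150 132.5 492.7 26.1 41 132.5
```

```text
t 2.1 tcp [458.56  99.5  159.26] y-angle -31.32249423080925 q7 -39.76703680130558 F [ 1.56  0.36 -0.76] w 87.21898559322184
[492.7, 26.1, 150.0, 132.5] shift [-44.97  67.32   9.22] turn [   0.14    0.02 -163.82]
[492.7, 26.1, 150.0, 132.5] shift [-44.97  67.32   9.22] turn [ 0.02 -0.1  16.18]
[492.7, 26.1, 41.0, 132.5] shift [-45.15  67.27 118.22] turn [   0.14    0.02 -163.82]
[492.7, 26.1, 41.0, 132.5] shift [-45.15  67.27 118.22] turn [ 0.02 -0.1  16.18]
```

Next I'll go above the sleeve, then down to about z=80.

apply_moves(
  increments=[
    [[-45,67.3,9],[0,0,16.2],1],
    [[-45,67.3,9],[0,0,16.2],1],
    [[-45,67.3,9],[0,0,16.2],1],
    [[-45,67.3,40],[0,0,16.2],1],
    [[-45.1,67.3,75],[0,0,16.2],1],
    [[-45.1,67.3,75],[0,0,16.2],1],
    [[-45.1,67.3,75],[0,0,16.2],1],
  ],
)

```text
time_s: 2.8
tcp_pos: [492.5, 26.6, 84.5]
tool_rot: [[0.737, 0.676, 0.0], [0.676, -0.737, 0.001], [0.001, -0.001, -1.0]]
contact_force: [0.1, 0.4, -0.7]
gripper_width: 87.0
```

```bash
python3 to.py  492.7 26.1 41 132.5
```

```text
t 2.8 tcp [492.53  26.64  84.49] y-angle -47.445245411870125 q7 -37.5843808422741 F [ 0.08  0.43 -0.68] w 86.95413536049254
[492.7, 26.1, 41.0, 132.5] shift [-0.29  0.54 43.49] turn [   0.09   -0.05 -179.95]
[492.7, 26.1, 41.0, 132.5] shift [-0.29  0.54 43.49] turn [-0.03 -0.06  0.05]
```

apply_moves(
  increments=[
    [[-0.3,0.5,25],[0,0,0],1],
    [[-0.3,0.5,43.5],[0,0,0],1],
    [[-0.3,0.5,43.5],[0,0,0],1],
    [[-0.3,0.5,43.5],[0,0,0],0.5],
    [[-0.3,0.5,43.5],[0,0,0],0.5],
    [[-0.3,0.5,43.5],[0,0,0],0.5],
    [[-0.3,0.5,43.5],[0,0,0],0.5],
    [[-0.3,0.5,43.5],[0,0,0],0.5],
  ],
  newtons=10,
)

```text
time_s: 3.6
tcp_pos: [493.0, 26.4, 41.6]
tool_rot: [[0.736, 0.676, 0.001], [0.676, -0.736, 0.002], [0.002, -0.0, -1.0]]
contact_force: [-1.0, -0.2, 3.7]
gripper_width: 58.9
```

```bash
python3 to.py  492.7 26.1 200 132.5
```

```text
t 3.6 tcp [493.04  26.39  41.56] y-angle -47.43384865418789 q7 -34.12822202146867 F [-1.01 -0.22  3.71] w 58.907481442445054
[492.7, 26.1, 200.0, 132.5] shift [  -0.11   -0.07 -158.44] turn [   0.19   -0.03 -179.93]
[492.7, 26.1, 200.0, 132.5] shift [  -0.11   -0.07 -158.44] turn [-0.02 -0.12  0.07]
```

apply_moves(
  increments=[
    [[0,0,-40],[0,0,0],0.5],
    [[0,0,-80],[0,0,0],0.5],
    [[0,0,-110],[0,0,0],0.5],
    [[0,0,-110],[0,0,0],0.5],
  ],
)

```text
time_s: 4.0
tcp_pos: [495.6, 26.2, 155.1]
tool_rot: [[0.737, 0.676, 0.009], [0.676, -0.737, 0.004], [0.009, 0.003, -1.0]]
contact_force: [1.1, 0.1, -1.8]
gripper_width: 59.4
```

```bash
python3 to.py  504 -193.6 145 112.3
```

```text
t 4.0 tcp [495.64  26.21 155.13] y-angle -47.44457487547191 q7 -42.199834276406904 F [ 1.13  0.06 -1.79] w 59.42130597833451
[504.0, -193.6, 145.0, 112.3] shift [-142.59  167.53    9.37] turn [   0.8     0.14 -159.74]
[504.0, -193.6, 145.0, 112.3] shift [-142.59  167.53    9.37] turn [ 0.1  -0.57 20.26]
```

apply_moves(
  increments=[
    [[-142.6,167.5,5],[0,-0.5,20.3],0.5],
    [[-142.6,167.5,5],[0,-0.5,20.3],0.5],
    [[-142.6,167.5,5],[0,-0.5,20.3],0.5],
    [[-142.6,167.5,5],[0,-0.5,20.3],0.5],
    [[-142.6,167.5,9.4],[0,-0.5,20.3],0.5],
    [[-142.6,167.5,9.4],[0,-0.5,20.3],0.5],
    [[-142.6,167.5,9.4],[0,-0.5,20.3],0.5],
    [[-142.6,167.5,9.4],[0,-0.5,20.3],0.5],
  ],
)

```text
time_s: 4.8
tcp_pos: [503.7, -191.7, 144.1]
tool_rot: [[0.925, 0.381, 0.0], [0.381, -0.925, 0.0], [0.0, -0.0, -1.0]]
contact_force: [0.1, 0.3, -1.4]
gripper_width: 59.5
```

```bash
python3 to.py  504 -193.6 145 112.3
python3 - <<'E'
from fit import *
for c in("scene","top"): cv2.imwrite(f"pics/{c}1.png",get_image(c))
s=read_state();print(proj("scene",s["tcp_pos"]),proj("top",s["tcp_pos"]))
s=cv2.imread("pics/scene1.png");t=cv2.imread("pics/top1.png")
k=lambda i,x,y:cv2.resize(i[y:y+90,x:x+100],None,fx=4,fy=4,interpolation=cv2.INTER_CUBIC)
cv2.imwrite("pics/c2.png",np.hstack([k(s,225,115),k(t,335,150)]))
E
```

```text
t 4.8 tcp [ 503.7  -191.74  144.11] y-angle -67.61941136677108 q7 -32.04532584133874 F [ 0.13  0.32 -1.38] w 59.464973143853875
[504.0, -193.6, 145.0, 112.3] shift [-0.43  1.84 -0.89] turn [   0.04   -0.03 -179.92]
[504.0, -193.6, 145.0, 112.3] shift [-0.43  1.84 -0.89] turn [-0.02 -0.02  0.08]
[[273.54362999 153.72508204]] [[387.84853498 204.56138802]]
```

View pics/c2.png

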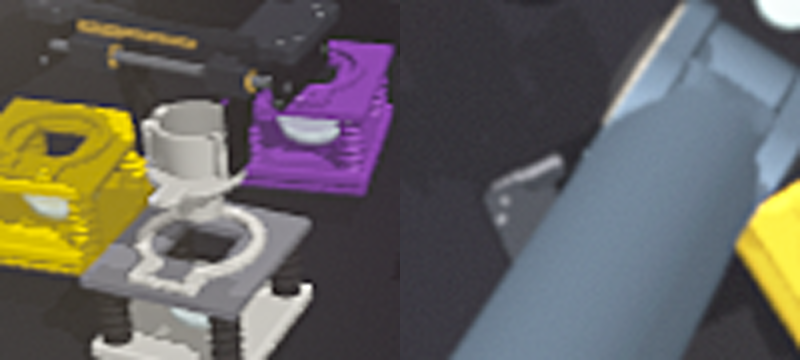

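Run:
```python
from fit import *
np.set_printoptions(suppress=True,precision=2)
im=cv2.imread("pics/scene1.png"); roi=(252,136,42,29); m=mask(im,roi,100,(272,150))
for dz in(41,42.0,43):
    z=144.1-dz
    P,e=fit(lambda p:pose(SLEEVE,[p[0],p[1],z,p[2]]),[("scene",m,roi)],[503.7,-191.7,.39],[4,4,.2]);print(dz,P,e)
r=render("scene",pose(SLEEVE,[P[0],P[1],z,P[2]]),roi)
a=cv2.resize(im[136:165,252:294],None,fx=8,fy=8,interpolation=cv2.INTER_CUBIC)
b=np.dstack([m*200]*3);b[(r^m)>0]=(0,0,255)
cv2.imwrite("pics/c3.png",np.hstack([a,cv2.resize(b,None,fx=2,fy=2)]))
```

```text
41 [ 505.89 -191.04    0.39] 0.13643908376673675
42.0 [ 504.82 -192.63    0.39] 0.13674645390070927
43 [ 503.8  -193.99    0.38] 0.13572300521584735
```

View pics/c3.png

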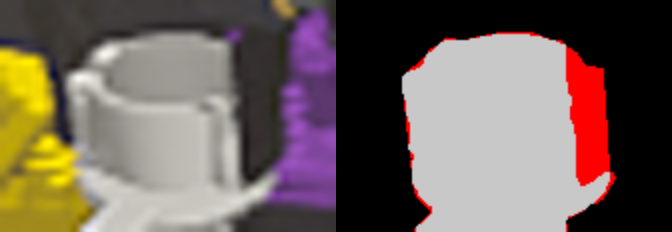

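apply_moves(
  increments=[
    [[-0.8,1.6,15],[0,0,0],0.5],
    [[-0.8,1.6,30],[0,0,0],0.5],
    [[-0.8,1.6,42],[0,0,0],0.5],
    [[-0.8,1.6,48],[0,0,0],0.5],
    [[-0.8,1.6,48],[0,0,0],0.5],
    [[-0.8,1.6,48],[0,0,0],0.5],
  ],
)

```text
time_s: 5.5
tcp_pos: [504.1, -193.8, 96.6]
tool_rot: [[0.925, 0.381, 0.001], [0.381, -0.925, -0.0], [0.001, 0.001, -1.0]]
contact_force: [-0.4, 0.3, -1.4]
gripper_width: 59.2
```

```bash
python3 to.py  503.6 -193.5 87.5 112.5
python3 - <<'E'
from h import *
im=get_image("scene"); cv2.imwrite("pics/scene2.png",im)
cv2.imwrite("pics/c4.png",cv2.resize(im[125:205,235:315],None,fx=6,fy=6,interpolation=cv2.INTER_CUBIC))
E
```

```text
t 5.5 tcp [ 504.13 -193.84   96.55] y-angle -67.60731048268458 q7 -28.609825153199843 F [-0.36  0.3  -1.41] w 59.17910617595195
[503.6, -193.5, 87.5, 112.5] shift [-0.37 -0.53  9.05] turn [ -0.1   -0.06 179.89]
[503.6, -193.5, 87.5, 112.5] shift [-0.37 -0.53  9.05] turn [ 0.04 -0.07 -0.11]
```

View pics/c4.png

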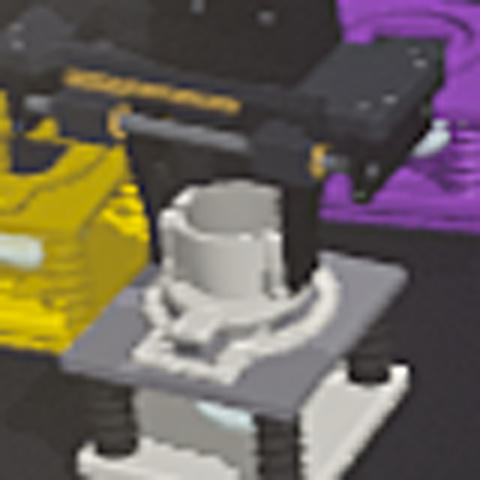

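The tab hovers over the notch (crop about (195,330)) and the flange is inside the rim. I'll lower it slowly.

apply_moves(
  increments=[
    [[-0.3,-0.3,2],[0,0,0],0.5],
    [[-0.3,-0.3,4],[0,0,0],0.5],
    [[-0.3,-0.3,6],[0,0,0],0.5],
    [[-0.3,-0.3,7.5],[0,0,0],0.5],
    [[-0.3,-0.3,7.5],[0,0,0],0.5],
  ],
)

```text
time_s: 6.05
tcp_pos: [503.8, -193.6, 89.1]
tool_rot: [[0.925, 0.381, 0.002], [0.381, -0.925, -0.0], [0.001, 0.001, -1.0]]
contact_force: [0.5, 0.5, -1.1]
gripper_width: 59.1
```

```bash
python3 to.py  503.6 -193.5 87 112.5
```

```text
t 6.05 tcp [ 503.8  -193.65   89.14] y-angle -67.60564872309835 q7 -28.10723486672826 F [ 0.48  0.46 -1.05] w 59.13337545461225
[503.6, -193.5, 87.0, 112.5] shift [-0.13 -0.21  2.14] turn [ -0.13  -0.06 179.89]
[503.6, -193.5, 87.0, 112.5] shift [-0.13 -0.21  2.14] turn [ 0.04 -0.08 -0.11]
```

apply_moves(
  increments=[
    [[0,0,1],[0,0,0],0.5],
    [[0,0,2],[0,0,0],0.5],
    [[0,0,2.3],[0,0,0],0.5],
    [[0,0,2.3],[0,0,0],0.5],
  ],
)

```text
time_s: 6.45
tcp_pos: [504.0, -193.6, 87.2]
tool_rot: [[0.925, 0.381, 0.002], [0.381, -0.925, 0.0], [0.002, 0.001, -1.0]]
contact_force: [-0.7, 2.3, 1.9]
gripper_width: 58.9
```

```bash
python3 to.py  503.6 -193.5 87 112.5
```

```text
t 6.45 tcp [ 503.97 -193.6    87.18] y-angle -67.60399420882376 q7 -27.95189189448271 F [-0.66  2.29  1.87] w 58.9437130411645
[503.6, -193.5, 87.0, 112.5] shift [-0.31 -0.24  0.18] turn [ -0.16  -0.05 179.9 ]
[503.6, -193.5, 87.0, 112.5] shift [-0.31 -0.24  0.18] turn [ 0.03 -0.1  -0.1 ]
```

The force reading shows floor contact at the expected height. I'll release and back off.

apply_moves(
  increments=[
    [[0,0,0],[0,0,0],0.8],
    [[0,0,0],[0,0,0],0.9],
    [[0,0,0],[0,0,0],0.95],
    [[0,0,0],[0,0,0],0.95],
    [[0,0,-20],[0,0,0],1],
    [[0,0,-60],[0,0,0],1],
    [[0,0,-100],[0,0,0],1],
    [[0,0,-110],[0,0,0],1],
    [[0,0,-110],[0,0,0],1],
  ],
)

```text
time_s: 7.35
tcp_pos: [504.8, -194.0, 198.7]
tool_rot: [[0.924, 0.381, 0.006], [0.381, -0.924, -0.0], [0.005, 0.002, -1.0]]
contact_force: [-0.2, 0.4, -0.2]
gripper_width: 87.1
```

```bash
python3 to.py  618.4 246.8 180 112.5 618.4 246.8 180 100
python3 - <<'E'
from fit import *
np.set_printoptions(suppress=True,precision=2)
im=get_image("scene"); cv2.imwrite("pics/scene3.png",im)
cv2.imwrite("pics/c5.png",cv2.resize(im[125:205,235:315],None,fx=6,fy=6,interpolation=cv2.INTER_CUBIC))
E
```

```text
t 7.35 tcp [ 504.78 -193.99  198.74] y-angle -67.59183484725766 q7 -34.985494726385745 F [-0.22  0.36 -0.22] w 87.08774228540857
[618.4, 246.8, 180.0, 112.5] shift [ 272.98 -364.24   19.35] turn [ -0.48  -0.21 179.91]
[618.4, 246.8, 180.0, 112.5] shift [ 272.98 -364.24   19.35] turn [ 0.13 -0.3  -0.09]
[618.4, 246.8, 180.0, 100.0] shift [ 272.98 -364.24   19.35] turn [   0.46    0.14 -167.59]
[618.4, 246.8, 180.0, 100.0] shift [ 272.98 -364.24   19.35] turn [ 0.1  -0.32 12.41]
```

View pics/c5.png

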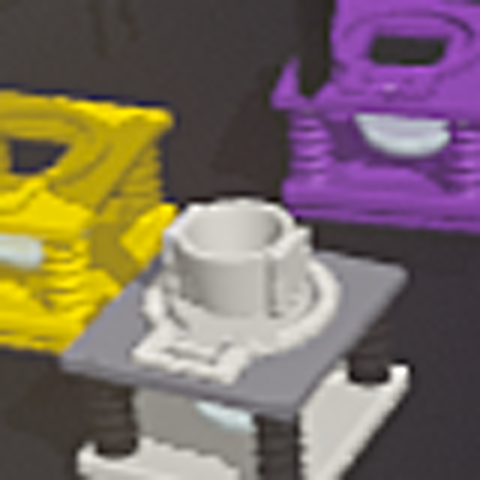

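The sleeve looks home, flange inside the rim and tab in the notch (crop about (190,355)). Next is the tall narrow funnel.

apply_moves(
  increments=[
    [[273,-364.2,19],[0,0,-32],1],
    [[273,-364.2,19],[0,0,-32],1],
    [[273,-364.2,19],[0,0,-32],1],
    [[273,-364.2,19],[0,0,-32],1],
    [[273,-364.2,19],[0,0,-32],1],
    [[273,-364.2,19],[0,0,-32],1],
    [[273,-364.2,19],[0,0,-32],1],
    [[273,-364.2,19],[0,0,-32],1],
    [[273,-364.2,19],[0,0,-32],1],
    [[273,-364.2,19],[0,0,-32],1],
    [[273,-364.2,19],[0,0,-32],1],
    [[273,-364.2,19],[0,0,-32],1],
  ],
)

```text
time_s: 8.6
tcp_pos: [616.5, 245.2, 176.9]
tool_rot: [[0.583, 0.812, -0.0], [0.812, -0.583, -0.002], [-0.002, 0.001, -1.0]]
contact_force: [-0.1, -0.7, 0.2]
gripper_width: 87.0
```

```bash
python3 to.py  618.6 246.8 100 145 618.6 246.8 48 145
python3 - <<'E'
from fit import *
np.set_printoptions(suppress=True,precision=2)
im={c:get_image(c) for c in("scene","top")}
for c in im: cv2.imwrite(f"pics/{c}4.png",im[c])
s=im["scene"]
cv2.imwrite("pics/c6.png",np.hstack([cv2.resize(s[200:320,330:450],(400,400)),cv2.resize(im["top"][170:245,350:425],(400,400),interpolation=cv2.INTER_CUBIC)]))
E
```

```text
t 8.6 tcp [616.54 245.21 176.95] y-angle -35.691793949870366 q7 -47.566700120138925 F [-0.05 -0.7   0.22] w 86.96425170657714
[618.6, 246.8, 100.0, 145.0] shift [ 2.62  0.67 76.95] turn [  0.15  -0.09 179.31]
[618.6, 246.8, 100.0, 145.0] shift [ 2.62  0.67 76.95] turn [ 0.06  0.1  -0.69]
[618.6, 246.8, 48.0, 145.0] shift [  2.71   0.61 128.95] turn [  0.15  -0.09 179.31]
[618.6, 246.8, 48.0, 145.0] shift [  2.71   0.61 128.95] turn [ 0.06  0.1  -0.69]
```

View pics/c6.png

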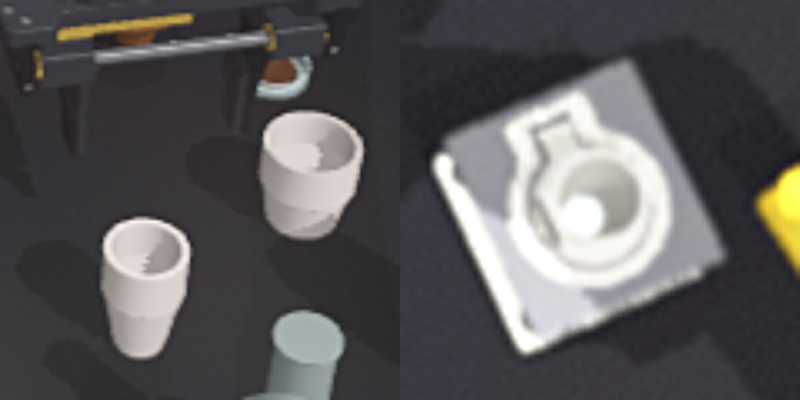

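Right crop: the tab sits in the notch and the sleeve is concentric with the pocket. Left crop: the funnel stands at its place, and the fingers hover above with room on both sides. Descending to the funnel.

apply_moves(
  increments=[
    [[2.6,0.6,0],[0,0,0],1],
    [[2.6,0.6,40],[0,0,0],1],
    [[2.7,0.6,80],[0,0,0],1],
    [[2.7,0.6,110],[0,0,0],1],
    [[2.7,0.6,129],[0,0,0],1],
    [[2.7,0.6,129],[0,0,0],1],
    [[2.7,0.6,129],[0,0,0],1],
  ],
)

```text
time_s: 9.4
tcp_pos: [620.0, 245.6, 49.8]
tool_rot: [[0.586, 0.81, 0.002], [0.81, -0.586, -0.001], [0.001, 0.002, -1.0]]
contact_force: [0.0, 0.5, 0.6]
gripper_width: 86.9
```

```bash
python3 to.py 618.6 246.8 48 145
python3 - <<'E'
from h import *
print(onz("top",(386.7,207.1),115),onz("scene",(273.4,163.2),115),tri([("top",(386.7,207.1)),("scene",(273.4,163.2))]))
E
```

```text
t 9.4 tcp [620.01 245.55  49.83] y-angle -35.861988300459394 q7 -44.042369895880164 F [0.04 0.45 0.61] w 86.88593010225443
[618.6, 246.8, 48.0, 145.0] shift [ 0.18 -1.88  1.83] turn [ -0.06  -0.2  179.14]
[618.6, 246.8, 48.0, 145.0] shift [ 0.18 -1.88  1.83] turn [ 0.13 -0.04 -0.86]
[ 501.85384495 -193.10051062  115.        ] [ 505.92117708 -193.71623649  115.        ] [ 503.29878088 -194.58234916  113.14165355]
```

apply_moves(
  increments=[
    [[0.2,-1.9,1],[0,0,0],1],
    [[0.2,-1.9,1],[0,0,0],0.4],
    [[0.2,-1.9,1],[0,0,0],0.4],
    [[0.2,-1.9,1],[0,0,0],0.4],
    [[0.2,-1.9,1],[0,0,0],0.4],
    [[0.2,-1.9,1],[0,0,0],0.4],
    [[0.2,-1.9,1],[0,0,0],0.4],
  ],
  newtons=8,
)

```text
time_s: 10.1
tcp_pos: [618.5, 247.0, 48.9]
tool_rot: [[0.586, 0.811, 0.002], [0.811, -0.586, -0.001], [0.001, 0.002, -1.0]]
contact_force: [0.1, -0.1, 0.0]
gripper_width: 52.4
```

```bash
python3 to.py 618.6 246.8 180 145
```

```text
t 10.1 tcp [618.46 246.99  48.86] y-angle -35.854666125161266 q7 -44.14999668174543 F [ 0.1  -0.1   0.04] w 52.41636211686498
[618.6, 246.8, 180.0, 145.0] shift [   0.01    0.47 -131.14] turn [ -0.06  -0.17 179.15]
[618.6, 246.8, 180.0, 145.0] shift [   0.01    0.47 -131.14] turn [ 0.11 -0.04 -0.85]
```

apply_moves(
  increments=[
    [[0,0,-40],[0,0,0],0.4],
    [[0,0,-80],[0,0,0],0.4],
    [[0,0,-120],[0,0,0],0.4],
    [[0,0,-150],[0,0,0],0.4],
    [[0,0,-150],[0,0,0],0.4],
  ],
)

```text
time_s: 10.6
tcp_pos: [621.0, 247.6, 203.9]
tool_rot: [[0.586, 0.81, 0.01], [0.81, -0.586, 0.003], [0.009, 0.007, -1.0]]
contact_force: [-0.4, -0.3, -1.1]
gripper_width: 52.8
```

```bash
python3 to.py 503.6 -193.7 190 112.5
```

```text
t 10.6 tcp [621.02 247.58 203.94] y-angle -35.86683038139205 q7 -48.22282080101471 F [-0.39 -0.32 -1.13] w 52.79511084877141
[503.6, -193.7, 190.0, 112.5] shift [-426.52  163.29   11.28] turn [   0.79    0.3  -148.36]
[503.6, -193.7, 190.0, 112.5] shift [-426.52  163.29   11.28] turn [ 0.23 -0.59 31.63]
```

apply_moves(
  increments=[
    [[-36,14,1],[0,0,3],0.4],
    [[-71,27,2],[0,0,6],0.4],
    [[-107,41,3],[0,0,9],0.4],
    [[-142,54,4],[0,0,12],0.4],
    [[-178,68,5],[0,0,14],0.4],
    [[-213,82,6],[0,0,17],0.4],
    [[-249,95,7],[0,0,20],0.4],
    [[-284,109,8],[0,0,22],0.4],
    [[-320,122,9],[0,-0.3,25],0.4],
    [[-355,136,10],[0,-0.5,28],0.4],
    [[-391,150,11],[0.2,-0.6,30],0.4],
    [[-426.5,163.3,11.3],[0.2,-0.6,31.6],0.4],
  ],
)

```text
time_s: 11.8
tcp_pos: [502.2, -194.7, 188.7]
tool_rot: [[0.924, 0.382, -0.002], [0.382, -0.924, -0.0], [-0.002, -0.001, -1.0]]
contact_force: [0.1, -0.8, -2.7]
gripper_width: 52.2
```

```bash
python3 to.py 503.6 -193.7 175 112.5
```

```text
t 11.8 tcp [ 502.23 -194.71  188.69] y-angle -67.53342613884253 q7 -34.25661375086181 F [ 0.06 -0.82 -2.73] w 52.18975173764426
[503.6, -193.7, 175.0, 112.5] shift [ 1.68 -0.4  13.69] turn [  0.17   0.06 179.97]
[503.6, -193.7, 175.0, 112.5] shift [ 1.68 -0.4  13.69] turn [-0.04  0.11 -0.03]
```

apply_moves(
  increments=[
    [[1.7,-0.4,8],[0,0,0],0.4],
    [[1.7,-0.4,16],[0,0,0],0.4],
    [[1.7,-0.4,16],[0,0,0],0.4],
    [[1.7,-0.4,16],[0,0,0],0.4],
  ],
)

```text
time_s: 12.2
tcp_pos: [503.8, -192.0, 171.9]
tool_rot: [[0.923, 0.385, -0.003], [0.385, -0.923, 0.001], [-0.003, -0.002, -1.0]]
contact_force: [0.9, 1.0, -0.8]
gripper_width: 52.4
```

```bash
python3 to.py 503.6 -193.7 125.5 112.5
python3 - <<'E'
from fit import *
np.set_printoptions(suppress=True,precision=2)
im=get_image("scene"); cv2.imwrite("pics/scene5.png",im)
a=cv2.resize(im[105:205,230:320],None,fx=6,fy=6,interpolation=cv2.INTER_CUBIC)
z=read_state()["tcp_pos"]
for parts,p,col in((SLEEVE,[503.8,-193.7,45,.39],(0,0,255)),(FUNNEL,[z[0],z[1],z[2]-48.9,0],(0,160,0))):
    for q in pose(parts,p):
        u=(proj("scene",q)-[230,105]+.5)*6
        cv2.polylines(a,[cv2.convexHull(u.astype(np.int32))],True,col,1)
cv2.imwrite("pics/c7.png",a)
E
```

```text
t 12.2 tcp [ 503.76 -192.03  171.91] y-angle -67.38024054343381 q7 -33.38647447273471 F [ 0.91  0.96 -0.81] w 52.39711503413005
[503.6, -193.7, 125.5, 112.5] shift [-0.65  1.56 46.41] turn [  -0.27   -0.16 -179.88]
[503.6, -193.7, 125.5, 112.5] shift [-0.65  1.56 46.41] turn [-0.1   0.17  0.12]
```

View pics/c7.png

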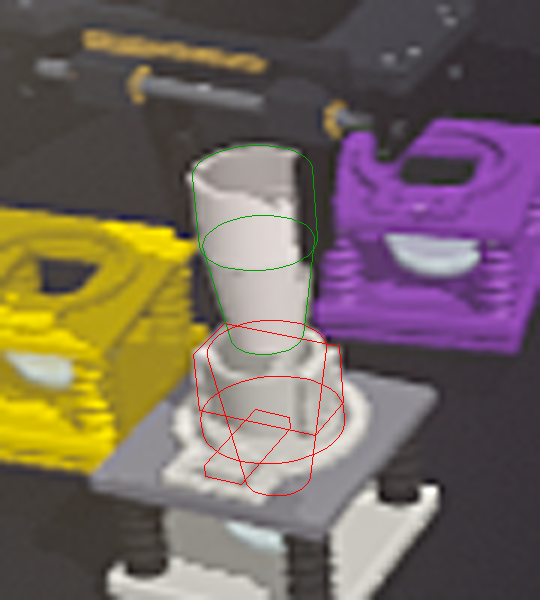

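Run:
```python
from fit import *
np.set_printoptions(suppress=True,precision=2)
# sleeve home: unobstructed scene3 (mouth to flange: rows above rim front)
im=cv2.imread("pics/scene3.png"); roi=(258,155,34,18); m=mask(im,roi,100,(273,170))
P,e=fit(lambda p:pose(SLEEVE,[p[0],p[1],45,.39]),[("scene",m,roi)],[503.8,-193.7],[4,4]);print("sleeve scene",P,e)
im=cv2.imread("pics/scene5.png"); roi=(256,126,24,33); m=mask(im,roi,100,(268,145))
for z in(122,123,124):
    P,e=fit(lambda p:pose(FUNNEL,[p[0],p[1],z,0]),[("scene",m,roi)],[503.8,-192],[4,4]);print("funnel",z,P,e)
```

```text
sleeve scene [ 503.55 -195.18] 0.12779819579017704
funnel 122 [ 502.26 -195.31] 0.034523342487249864
funnel 123 [ 503.26 -193.87] 0.03514502221060878
funnel 124 [ 504.49 -192.3 ] 0.03486550013058243
```

apply_moves(
  increments=[
    [[-0.2,1,8],[0,0,0],0.4],
    [[-0.2,1,16],[0,0,0],0.4],
    [[-0.2,1,24],[0,0,0],0.4],
    [[-0.2,1,30],[0,0,0],0.4],
    [[-0.2,1,36],[0,0,0],0.4],
    [[-0.2,1,36],[0,0,0],0.4],
    [[-0.2,1,36],[0,0,0],0.4],
  ],
)

```text
time_s: 12.95
tcp_pos: [504.1, -193.4, 136.3]
tool_rot: [[0.923, 0.384, -0.003], [0.384, -0.923, 0.0], [-0.002, -0.001, -1.0]]
contact_force: [1.3, 0.8, -1.1]
gripper_width: 52.4
```

```bash
python3 to.py 504 -193 126 112.5
```

```text
t 12.95 tcp [ 504.1  -193.43  136.28] y-angle -67.40380176953212 q7 -30.946306270445582 F [ 1.27  0.76 -1.15] w 52.40987264272139
[504.0, -193.0, 126.0, 112.5] shift [ 0.1  -0.42 10.28] turn [  -0.22   -0.11 -179.9 ]
[504.0, -193.0, 126.0, 112.5] shift [ 0.1  -0.42 10.28] turn [-0.07  0.14  0.1 ]
```

No contact yet, 10 mm above the nested height. I'll go down in small steps.

apply_moves(
  increments=[
    [[0,0,1.5],[0,0,0],0.4],
    [[0,0,3],[0,0,0],0.4],
    [[0,0,4.5],[0,0,0],0.4],
    [[0,0,6],[0,0,0],0.4],
    [[0,0,6],[0,0,0],0.4],
    [[0,0,6],[0,0,0],0.4],
  ],
)

```text
time_s: 13.55
tcp_pos: [504.1, -193.5, 130.3]
tool_rot: [[0.923, 0.384, -0.003], [0.384, -0.923, 0.0], [-0.002, -0.001, -1.0]]
contact_force: [0.1, -0.9, -0.9]
gripper_width: 52.5
```

```bash
python3 to.py 504 -193 126 112.5
```

```text
t 13.55 tcp [ 504.09 -193.49  130.26] y-angle -67.41560159743742 q7 -30.552473927621097 F [ 0.11 -0.92 -0.88] w 52.53224037908521
[504.0, -193.0, 126.0, 112.5] shift [ 0.12 -0.48  4.26] turn [  -0.22   -0.11 -179.92]
[504.0, -193.0, 126.0, 112.5] shift [ 0.12 -0.48  4.26] turn [-0.07  0.14  0.08]
```

apply_moves(
  increments=[
    [[0,0,1],[0,0,0],0.4],
    [[0,0,2],[0,0,0],0.4],
    [[0,0,2.5],[0,0,0],0.4],
    [[0,0,2.5],[0,0,0],0.4],
  ],
)

```text
time_s: 13.95
tcp_pos: [504.3, -193.7, 128.0]
tool_rot: [[0.923, 0.384, -0.002], [0.384, -0.923, -0.0], [-0.002, -0.001, -1.0]]
contact_force: [-0.3, -0.9, 1.3]
gripper_width: 52.5
```

```bash
python3 to.py 504 -193 126 112.5
```

```text
t 13.95 tcp [ 504.28 -193.7   127.98] y-angle -67.42000328544046 q7 -30.385163387216657 F [-0.27 -0.89  1.32] w 52.463929341585185
[504.0, -193.0, 126.0, 112.5] shift [ 0.01 -0.76  1.98] turn [  -0.19   -0.08 -179.92]
[504.0, -193.0, 126.0, 112.5] shift [ 0.01 -0.76  1.98] turn [-0.05  0.12  0.08]
```

The contact force now carries the funnel's weight at the expected height. Releasing and rising clear.

apply_moves(
  increments=[
    [[0,0,0],[0,0,0],0.7],
    [[0,0,0],[0,0,0],0.85],
    [[0,0,0],[0,0,0],1],
    [[0,0,0],[0,0,0],1],
    [[0,0,-25],[0,0,0],1],
    [[0,0,-65],[0,0,0],1],
    [[0,0,-105],[0,0,0],1],
    [[0,0,-120],[0,0,0],1],
    [[0,0,-120],[0,0,0],1],
  ],
)

```text
time_s: 14.85
tcp_pos: [506.0, -194.3, 250.5]
tool_rot: [[0.923, 0.384, 0.003], [0.384, -0.923, -0.0], [0.003, 0.002, -1.0]]
contact_force: [-0.3, -0.2, -1.0]
gripper_width: 87.4
```

apply_moves(
  increments=[
    [[0,-40,0],[0,0,0],1],
    [[0,-80,0],[0,0,0],1],
    [[0,-120,0],[0,0,0],1],
    [[0,-160,0],[0,0,0],1],
    [[0,-200,0],[0,0,0],1],
    [[0,-240,0],[0,0,0],1],
    [[0,-240,0],[0,0,0],1],
    [[0,-240,0],[0,0,0],1],
  ],
)

```text
time_s: 15.65
tcp_pos: [412.9, 27.7, 249.2]
tool_rot: [[0.922, 0.386, 0.002], [0.386, -0.922, -0.001], [0.001, 0.002, -1.0]]
contact_force: [-0.4, -0.2, 0.0]
gripper_width: 86.9
```

Run:
```python
from fit import *
np.set_printoptions(suppress=True,precision=2)
im={c:get_image(c) for c in("scene","top")}
for c in im: cv2.imwrite(f"pics/{c}6.png",im[c])
roi=(256,126,36,38); m=mask(im["scene"],roi,100,(268,150))
def mod(p): return pose(FUNNEL,[*p,0])+pose(SLEEVE,[503.8,-193.8,45,.39])
P,e=fit(mod,[("scene",m,roi)],[503.8,-193.8,77],[3,3,3]);print("funnel",P,e)
a=cv2.resize(im["scene"][110:210,235:315],(480,600),interpolation=cv2.INTER_CUBIC)
for parts,p,col in((SLEEVE,[503.8,-193.8,45,.39],(0,0,255)),(FUNNEL,[503.8,-193.8,77,0],(0,160,0))):
    for q in pose(parts,p):
        u=(proj("scene",q)-[235,110]+.5)*6
        cv2.polylines(a,[cv2.convexHull(u.astype(np.int32))],True,col,1)
cv2.imwrite("pics/c8.png",np.hstack([a,cv2.resize(im["top"][165:240,350:390+0],(320,600),interpolation=cv2.INTER_CUBIC) if 0 else cv2.resize(im["top"][165:240,365:405],(320,600),interpolation=cv2.INTER_CUBIC)]))
```

```text
funnel [ 504.23 -193.09   78.38] 0.024290837952396505
```

View pics/c8.png

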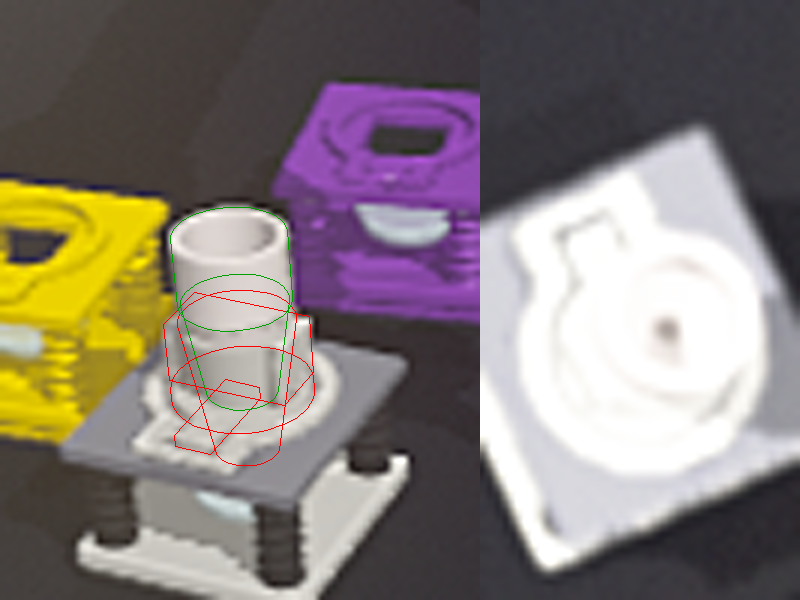

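```bash
python3 -c "
from rig import *
print(finish_job())"
```

```text
the job is handed in; nothing more can be done
None
```

I set the white sleeve home in the grey stand, tab in the notch, and let go. Then I nested the tall narrow funnel loosely in it, let go and moved the arm clear. I handed the job in at about 16 s of the 59 s; no verdict was reported.

**Lowering:** The wrist force rose by only about 2–3 N at each contact, below the roughly 4.5 N at which the seat starts to sink. I did not measure the seat's travel directly.

**Final picture:**
- **Funnel:** The fit puts it at about (504, −193) mm, against a pocket centre of about (504, −194). Its centre is about 39 mm above the sleeve's nominal home height (the allowed range is 32–44). It looks upright.
- **Sleeve:** The tab is seen in the notch from both cameras. The outline projected for the home pose agrees by eye.

**Checks that disagreed:**
- **Sleeve position:** Before nesting, single-view estimates of the seated sleeve differed by up to about 4 mm. I attribute that to the calibration (good to about 2 mm) and to partly hidden outlines. The forces and heights at contact fitted a correct seating.
- **Other glassware:** I did not measure it again at the end. No pick or move came near it, and no unexpected force showed.

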